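# Clip the carrying rod onto a pottery tray and tip the fired buttons into its corner

## Robot

A 7-joint arm with a two-finger parallel gripper is mounted at the origin on the work surface. World frame = base frame: x ahead of the robot, y to its left, z up, the work surface at z = 0. Lengths are in mm, angles in rad, forces in N, time in s.
With the tool pointing down it reaches from about 425 to 875 mm from the base axis. Payload 9.9 kg.
Tool frame: the origin (TCP) lies at the very end of the fingers, on their centre line; the grasp point (between the pads) lies behind it (arm.pinch_z is the z of the grasp point in the tool frame, in mm); z points along the fingers, y is the line along which they close (so a half turn about z gives the same grasp; the last joint's range is limited). The gripper opens to 85 mm and grips with 20 to 120 N. Pads are 22 mm wide; open, the fingers measure 114 mm over their backs; the gripper's body (76 mm by 85 mm) begins 54 mm behind the grasp point. The pads swing forward as they close: fully open they stand 13 mm farther back than shut.
Start: joints at [-0.084, 0.576, 0.025, 1.437, -0.015, 1.129, -0.057], TCP at [675.003, 0.006, 231.289] pointing down, gripper open.
Joint ranges: [-2.76, 2.76], [-0.34, 2.15], [-1.52, 1.57], [0.19, 2.46], [-1.09, 4.23], [0.17, 1.99], [-2.82, 2.82]. Speed limits (rad/s): [2.22, 2.22, 3.01, 3.01, 3.14, 3.14, 3.14].

## Interface

Orientations are given as a unit quaternion [x, y, z, w].
In Python, from workcell import arm gives the robot as it stands. Calls block until the motion is done:
- arm.move_ptp(position, orientation): joint-space move of the TCP to a pose.
- arm.move_straight(position, rate=150, frame=None, contact_N=None): straight line of the TCP; frame=None keeps the orientation; rate is the mean speed in mm/s. With contact_N (N) it stops when the force on the tool has changed by that much, and returns True; else False.
- arm.goto_joints(angles): joint-space move.
- arm.open() and arm.gripper_close(): open the fingers fully, or close them until they stop; the grip force is fixed at half the most.
- arm.hold(seconds).
- arm.ik(position, orientation): joint angles nearest the present ones, or None.
- arm.read_camera(name): name is "scene" or "side" or "wrist"; returns (picture, depth): 420x560x3 uint8, blue, green, red; 420x560 float32, mm along the optical axis (not along the pixel's ray), 0 where there is no reading.
- arm.calibration(name): a dict with "fovy" (degrees; the focal length in pixels is half the picture's height over the tangent of half this angle, whatever the lens; pixels are square), "cx", "cy" (the principal point, pixels), "position" and "attitude" of the camera in the world; the wrist camera has in their place "hand_eye" (4x4, takes a point from camera to tool coordinates, whose origin is the TCP and whose axes are the flange's). Camera axes: x right, y down, z forward; pixel columns grow to the right and rows downward; lengths in mm; the calibration is good to about 2 mm. A picture is of the moment at which its call begins: read the wrist's pose just before it. calibration takes no time and is no camera call.
A pose or a line that the arm cannot do raises arm.MotionError and nothing moves.
- arm.close_job(): hands the job in; it is judged then, once.
Readings, each from a call of its own:
- arm.read_time(): time.
- arm.read_qpos(): joint angles.
- arm.read_joint_velocities(): joint speeds.
- arm.read_joint_efforts(): joint torques, N m.
- arm.read_eef_pos(): TCP position.
- arm.read_orientation(): TCP orientation.
- arm.read_wrist_force(): force on the tool from outside, world axes, zero at the start.
- arm.read_moment(): the same for the moment, N m.
- arm.read_finger_gap(): finger opening in mm.
- arm.read_finger_force(): force on a finger pad.
Only numpy, scipy, OpenCV 4.12 (cv2) and the standard library are available. Lean on these libraries where they do the work, as an engineer would, in place of code of your own. Each camera call takes 0.05 s, during which the arm holds its last target. There are 200 camera calls.

## Task

Fit the loose carrying rod to the square white tray: from above, press it down past the sprung jaws into both fork clips until it sits on the bottom of the forks and the jaws have snapped shut over it. Then lift the tray clear of the bench by the rod and tip it about 30 degrees, the corner with the broad end post going down, so that all four clay buttons slide into that corner. Finish holding the tray still in the air like that, by the rod, with no button spilled and the other things on the bench left where they stand.

Things in the scene. Friction and masses are not known exactly. Their poses are not given: they have to be found in the camera images.
- rod_center (a point): Middle of the carrying rod (the point is on its axis, half-way along; x along the rod, z up as it lies). Steel rod 12 mm in diameter, 216 mm of bare rod, with a square wooden block 30 x 30 x 20 mm on each end (256 mm overall, 120 g). It lies on the bench on its end blocks, axis 15 mm above the bench. Either end may go to either fork.
- tray: The loose square white tray, 360 g. Origin: centre of its underside; z up; x runs along a DIAGONAL, +x to the corner with the broad post. Inside 130 x 130 mm, walls 4 mm thick and 40 mm high, slippery floor 5 mm thick. At the corners x = +100 and -100 mm stand posts 8 mm thick, 52 mm high: the +x one 90 mm wide (broad), the -x one 34 mm wide (narrow), each topped by a fork clip up to 101 mm.
- fork_broad (a point): Fork clip on the broad post (tray frame 100, 0, 58 mm): where the seated rod's axis runs, 6 mm above the slot's bottom. The slot runs along the tray's x, 18 mm wide, centred on y = 0, open upwards with a mouth about 36 mm wide, 101 mm above the tray's underside. The rod's bare part lies across both forks, its end blocks outside them (4 mm play each way).
- fork_narrow (a point): The same fork clip on the narrow post (tray frame -100, 0, 58 mm). Passing both jaws takes about 5 to 8 N in all, felt from 25 mm above the seat; then it runs easily down to the bottom. When lifted, the rod first rises about 10 mm in the slots until the jaws stop it; then the tray hangs from it about 67 mm lower (underside), follows its tilt along the rod, and can swing a little about it.
- corner (a point): Inner bottom corner of the tray at the broad post (tray frame 92, 0, 5 mm): where the buttons must gather.
- foot_broad (a point): Outer foot of the broad post (tray frame 104, 0, 0 mm), the lowest point when tipped.
- foot_narrow (a point): Outer foot of the narrow post (tray frame -104, 0, 0 mm).
- jaw_broad (a joint): Sprung steel jaw in the broad post's fork, hinged on its +y side 83 mm above the tray's underside, slanting down across the slot. 0 = shut (cannot go further up), grows to 0.95 rad as it is pushed down and aside; springs back to 0 once the rod has passed it and sits on the slot's bottom.
- jaw_narrow (a joint): The same jaw in the narrow post's fork.
- button0_center (a point): Centre of a fired red-clay button, a disc 18 mm across and 10 mm high, 12 g, lying loose in the tray.
- button1_center (a point): Centre of a fired red-clay button, a disc 18 mm across and 10 mm high, 12 g, lying loose in the tray.
- button2_center (a point): Centre of a fired red-clay button, a disc 18 mm across and 10 mm high, 12 g, lying loose in the tray.
- button3_center (a point): Centre of a fired red-clay button, a disc 18 mm across and 10 mm high, 12 g, lying loose in the tray.
- cup: Bystander: raw-clay cup, 52 mm across, 55 mm high. Origin under its centre. Leave it alone.
- slip_jar: Bystander: amber jar with black cap, 48 mm across, 70 mm high. Origin under its centre. Leave it alone.
- modeller: Bystander: modelling spatula, 190 mm long, lying. Origin under its centre. Leave it alone.
- test_tile: Bystander: terracotta test tile, 90 x 60 x 8 mm. Origin under its centre. Leave it alone.
- weight: Bystander: brass weight, 44 mm across, 30 mm high. Origin under its centre. Leave it alone.

How it is judged (in metres and radians):
On the way, in this order (a step that is already met when the one before it is completed fails the run):
1. the rod sits on the bottom of both forks with both jaws shut over it, the tray still standing flat on the bench (y of rod_center in the frame of tray between -0.008 and 0.008 m and x of rod_center in the frame of tray between -0.015 and 0.015 m and angle between the x axis of rod_center and the x axis of tray, either way round below 0.12 rad and value of joint each of jaw_broad, jaw_narrow below 0.2 rad and z of rod_center in the frame of tray between 0.052 and 0.063 m and height (world z) of tray below 0.012 m and angle between tray's own z axis and vertical below 0.1 rad), for 0.2 s.
2. the tray is lifted clear of the bench by the rod (y of rod_center in the frame of tray between -0.008 and 0.008 m and x of rod_center in the frame of tray between -0.015 and 0.015 m and angle between the x axis of rod_center and the x axis of tray, either way round below 0.12 rad and value of joint each of jaw_broad, jaw_narrow below 0.2 rad and z of rod_center in the frame of tray between 0.052 and 0.076 m and height (world z) of each of foot_broad, foot_narrow above 0.03 m and contact force between the fingers and rod above 2 N), for 0.2 s.
At the end, for the whole second after the job is handed in: The gripper holds the rod (over 2 N), the rod is in both clips with the jaws shut (within 0.2 rad), the whole tray is more than 30 mm above the bench and at rest, the broad-post corner is tipped down by 20 to 51 degrees, and every button's centre is within 72 mm of that inner corner (all of step 2 and angle between tray's own x axis and vertical between 1.921 and 2.471 rad and angular speed of tray below 0.3 rad/s and linear speed of tray below 0.05 m/s and distance between each of button0_center, button1_center, button2_center, button3_center and corner below 0.072 m); the arm keeps its last pose, push and grip.
It fails at once if a bystander is moved by more than 40 mm (distance of any of cup, slip_jar, modeller, test_tile, weight from where it was at the start of the episode above 0.04 m).
It also fails if it takes over 54 s, if anything falls off the work surface, if the arm or the gripper's body presses on something with over 40 N, if the wrist force passes 120 N, or if a joint passes its speed limit or range.

## Working session

There is one attempt and no reset: what is moved stays moved. The work goes in short steps, each a Python script; the robot and the scene stay as the last script left them, time stands still between calls to the robot, and variables do not carry over. Pictures are saved under pics/ and viewed, at most 10 in all, crops included, and the job is handed in when it is done.

```bash
mkdir -p pics; ls; cat > h.py <<'E'
import numpy as np, cv2
from scipy.spatial.transform import Rotation as R
from workcell import arm
def cam(name):
    c=arm.calibration(name)
    if name=="wrist":
        T=np.eye(4); T[:3,:3]=R.from_quat(arm.read_orientation()).as_matrix(); T[:3,3]=arm.read_eef_pos()
        T=T@np.array(c["hand_eye"])
    else:
        T=np.eye(4); a=np.array(c["attitude"]); T[:3,:3]=a if a.shape==(3,3) else R.from_quat(a).as_matrix(); T[:3,3]=c["position"]
    im,d=arm.read_camera(name)
    return im,d,T,c
def f(c): return 210/np.tan(np.radians(c["fovy"])/2)
def ray(uv,T,c,z):
    uv=np.atleast_2d(uv).astype(float)
    r=np.c_[(uv[:,0]-c["cx"])/f(c),(uv[:,1]-c["cy"])/f(c),np.ones(len(uv))]@T[:3,:3].T
    return T[:3,3]+r*((z-T[2,3])/r[:,2])[:,None]
def cloud(d,T,c):
    v,u=np.mgrid[:420,:560]
    p=np.stack([(u-c["cx"])/f(c)*d,(v-c["cy"])/f(c)*d,d],-1)
    return p@T[:3,:3].T+T[:3,3]
E
python3 - <<'E'
from h import *
for n in ("scene","side","wrist"):
    im,d,T,c=cam(n); cv2.imwrite(f"pics/{n}0.png",im); np.savez(f"{n}0.npz",im=im,d=d,T=T); print(n,c,T.round(2).tolist())
print(arm.pinch_z)
a=[cv2.imread(f"pics/{n}0.png") for n in ("scene","side")]
E
```

```text
pics
scene {'fovy': 54.82245076003268, 'cx': 280.3947154933064, 'cy': 205.09048148339895, 'position': array([1223.75331486, -279.46438129,  887.67333315]), 'attitude': array([ 0.78188177,  0.52081945, -0.18524068, -0.2882601 ])} [[0.39, 0.71, -0.59, 1223.75], [0.92, -0.29, 0.26, -279.46], [0.01, -0.64, -0.77, 887.67], [0.0, 0.0, 0.0, 1.0]]
side {'fovy': 52.92140362188044, 'cx': 281.0485456401209, 'cy': 214.13227809739612, 'position': array([ 91.77596575, 582.41845676, 681.66617465]), 'attitude': array([-0.30825326,  0.84415314, -0.41248916,  0.14912442])} [[-0.77, -0.4, 0.51, 91.78], [-0.64, 0.47, -0.6, 582.42], [0.0, -0.79, -0.62, 681.67], [0.0, 0.0, 0.0, 1.0]]
wrist {'fovy': 60.90552074873658, 'cx': 281.93448819250153, 'cy': 210.28394378704013, 'hand_eye': array([[-1.34857979e-03, -9.49776644e-01, -3.12925723e-01,
         8.06731737e+01],
       [ 9.99998847e-01, -1.49928822e-03,  2.40985953e-04,
        -3.57744043e-01],
       [-6.98048682e-04, -3.12925037e-01,  9.49777571e-01,
        -1.42433706e+02],
       [ 0.00000000e+00,  0.00000000e+00,  0.00000000e+00,
         1.00000000e+00]])} [[1.0, -0.0, -0.0, 674.46], [-0.0, -0.95, -0.31, 80.72], [-0.0, 0.31, -0.95, 372.97], [0.0, 0.0, 0.0, 1.0]]
-18.700000000000003
```

View pics/scene0.png

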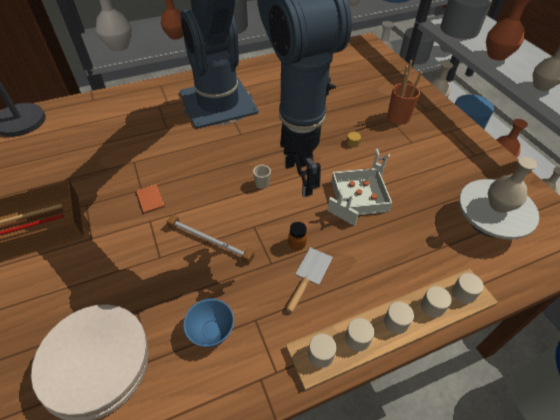

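View pics/side0.png

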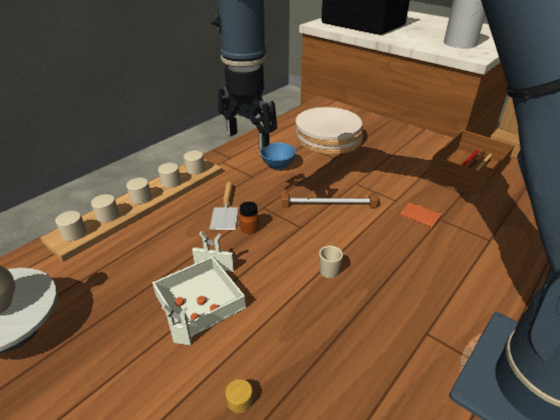

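The scene view shows the rod from (172,224) to (250,257), and the tray near (360,190). The tray's broad post is at (343,210), away from the base, and the narrow post is at (380,160). The jar (298,236), cup (262,177) and spatula (305,280) stand between or near the rod and tray. The side view agrees: rod (285,201)–(375,202), broad post (213,258), narrow post (178,320).

```bash
python3 - <<'E'
from h import *
def P(n,uv,z): 
    q=np.load(n+"0.npz"); return ray(uv,q["T"],arm.calibration(n),z)[:,:2].round(0).tolist()
print("rod",P("scene",[(172,224),(250,257)],15),P("side",[(285,201),(375,202)],15))
print("posts z52",P("scene",[(343,205),(380,168)],52),P("side",[(213,258),(178,325)],52))
print("jar,cup,weight,tile",P("scene",[(298,230),(262,170),(354,136)],[60,55,30][0]),P("scene",[(151,198),(291,308),(320,255)],5))
# tray cloud
for n in("scene","side"):
    q=np.load(n+"0.npz"); p=cloud(q["d"],q["T"],arm.calibration(n)); hsv=cv2.cvtColor(q["im"],cv2.COLOR_BGR2HSV)
    ctr=np.array(P("scene",[(362,190)],20)[0])
    near=(np.linalg.norm(p[...,:2]-ctr,axis=-1)<150)&(q["d"]>0)&(hsv[...,1]<90)&(hsv[...,2]>70)
    for lo,hi in((2,10),(30,44),(46,54),(60,105)):
        m=p[near&(p[...,2]>lo)&(p[...,2]<hi)]
        if len(m): print(n,lo,len(m),m.mean(0).round(),cv2.minAreaRect(m[:,:2].astype(np.float32)))
    m=p[near&(p[...,2]>60)&(p[...,2]<105)].astype(np.float32)
    _,l,cc=cv2.kmeans(m,2,None,(3,50,.1),5,0); print("forks",cc.round().tolist())
E
```

```text
rod [[501.0, -282.0], [680.0, -124.0]] [[669.0, -123.0], [483.0, -275.0]]
posts z52 [[644.0, 159.0], [560.0, 328.0]] [[623.0, 175.0], [542.0, 335.0]]
jar,cup,weight,tile [[679.0, 9.0], [444.0, 2.0], [413.0, 322.0]] [[377.0, -316.0], [844.0, -82.0], [737.0, 47.0]]
scene 2 937 [590. 253.   5.] ((604.0902099609375, 240.97332763671875), (169.6006622314453, 202.98773193359375), 56.60057067871094)
scene 30 508 [603. 240.  37.] ((601.193603515625, 231.23974609375), (173.2091064453125, 196.33261108398438), 68.5885009765625)
scene 46 127 [622. 203.  49.] ((595.4400024414062, 244.53759765625), (88.53191375732422, 208.6873779296875), 30.307682037353516)
scene 60 194 [600. 236.  82.] ((594.5767211914062, 244.61936950683594), (44.32265090942383, 211.23818969726562), 29.798725128173828)
forks [[645.0, 158.0, 82.0], [546.0, 330.0, 81.0]]
side 2 2206 [600. 238.   5.] ((592.7957763671875, 236.83935546875), (170.80784606933594, 196.3349609375), 67.57853698730469)
side 30 1057 [592. 236.  37.] ((598.9743041992188, 238.53892517089844), (197.28167724609375, 172.31045532226562), 81.71034240722656)
side 46 227 [606. 221.  50.] ((592.3150634765625, 248.50296020507812), (89.81816101074219, 209.5510711669922), 28.64043617248535)
side 60 412 [580. 268.  82.] ((590.4122314453125, 247.99588012695312), (45.23457336425781, 211.6171417236328), 29.746360778808594)
forks [[541.0, 336.0, 82.0], [640.0, 163.0, 82.0]]
```

```bash
cat >> h.py <<'E'
def Q(th,tilt=0):
    # tool x along th (deg), z down; tilt>0 raises the tool +x side
    c,s=np.cos(np.radians(th)),np.sin(np.radians(th))
    M=np.array([[c,s,0],[s,-c,0],[0,0,-1]]).T.reshape(3,3).T
    M=np.column_stack([[c,s,0],[s,-c,0],[0,0,-1]])
    return (R.from_matrix(M)*R.from_rotvec([0,np.radians(tilt),0])).as_quat()
E
sed -i '/reshape(3,3)/d' h.py
python3 - <<'E'
from h import *
print(R.from_quat(Q(120,30)).as_matrix().round(2).tolist(), np.round(arm.read_orientation(),3),Q(90).round(3))
arm.move_ptp([583,-201,200],Q(41))
im,d,T,c=cam("wrist"); cv2.imwrite("pics/w1.png",im); np.savez("w1.npz",im=im,d=d,T=T)
p=cloud(d,T,c)
near=(d>0)&(np.linalg.norm(p[...,:2]-[583,-201],axis=-1)<160)
bench=np.median(p[near&(abs(p[...,2])<8)][:,2]); print("bench z",bench)
for lo,hi in((8,35),(24,35)):
    m=p[near&(p[...,2]>lo)&(p[...,2]<hi)]; print(len(m),m.mean(0).round(1),np.percentile(m[:,2],90).round(1),cv2.minAreaRect(m[:,:2].astype(np.float32)))
E
```

```text
[[-0.43, 0.87, -0.25], [0.75, 0.5, 0.43], [0.5, -0.0, -0.87]] [ 0.707  0.707 -0.    -0.   ] [0.707 0.707 0.    0.   ]
bench z -0.16315377045657442
4618 [ 593.4 -192.7   22.7] 30.0 ((582.005615234375, -202.29348754882812), (255.57247924804688, 29.94628143310547), 39.53009796142578)
1531 [ 608.5 -180.4   29.3] 30.6 ((582.1510009765625, -202.464111328125), (255.5637664794922, 29.668670654296875), 39.5738410949707)
```

View pics/w1.png

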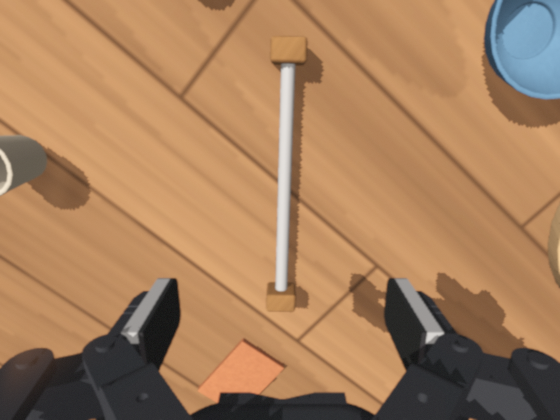

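The wrist view shows the rod running from (288,50) to (281,297), matching 256 x 30 mm, with clear space around it. I'll grasp it now.

```bash
python3 - <<'E'
from h import *
q=Q(39.55)
arm.move_ptp([582.1,-202.4,60],q)
print(arm.move_straight([582.1,-202.4,4],rate=80,contact_N=10),arm.read_eef_pos())
arm.gripper_close(); print(arm.read_finger_gap(),arm.read_finger_force())
f0=arm.read_wrist_force()
arm.move_straight([582.1,-202.4,250],rate=200); print(arm.read_finger_gap(),f0,arm.read_wrist_force())
# look offset sideways from the tray, tool x at 120 deg
arm.move_ptp([593+70*.866,246+70*.5,290],Q(120))
im,d,T,c=cam("wrist"); cv2.imwrite("pics/w2.png",im); np.savez("w2.npz",im=im,d=d,T=T)
p=cloud(d,T,c); hsv=cv2.cvtColor(im,cv2.COLOR_BGR2HSV)
near=(d>0)&(np.linalg.norm(p[...,:2]-[593,246],axis=-1)<150)&(hsv[...,1]<90)
for lo,hi in((31,44),(47,55),(60,105),(90,105)):
    m=p[near&(p[...,2]>lo)&(p[...,2]<hi)].astype(np.float32); print(lo,len(m),np.percentile(m[:,2],95).round(1),cv2.minAreaRect(m[:,:2].copy()))
_,l,cc=cv2.kmeans(m,2,None,(3,50,.1),5,0)
for k in(0,1): print("fork top",cc[k],cv2.minAreaRect(m[l[:,0]==k][:,:2].copy()))
m=p[(d>0)&(p[...,2]>215)&(d>100)&(np.linalg.norm(p[...,:2]-T[:2,3],axis=-1)<400)]
print(arm.read_time(),arm.read_eef_pos())
E
```

```text
False [ 582.25014561 -202.57589268    4.11632135]
9.61648392939882 58.5465145111084
9.40739214527991 [-1.15745658  0.1554095   4.51329801] [-0.03772406  0.29866944 -1.8879303 ]
31 2324 41.4 ((599.472900390625, 233.6280517578125), (171.0646514892578, 192.16885375976562), 67.68482971191406)
47 530 53.2 ((590.046630859375, 244.81016540527344), (89.77472686767578, 207.1519317626953), 30.974384307861328)
60 1152 101.5 ((590.9459228515625, 247.11212158203125), (45.33115005493164, 210.46414184570312), 29.817237854003906)
90 525 102.2 ((591.3245849609375, 246.4512939453125), (45.33115005493164, 208.2183837890625), 29.817237854003906)
fork top [639.2684  159.92867  97.14454] ((640.796142578125, 160.1190185546875), (45.33125686645508, 9.150100708007812), 29.8980770111084)
fork top [540.1428   332.3108    97.551155] ((541.6052856445312, 333.2030029296875), (45.3057861328125, 8.094998359680176), 29.547954559326172)
6.4583 [654.35949834 278.8221308  290.04355915]
```

View pics/w2.png

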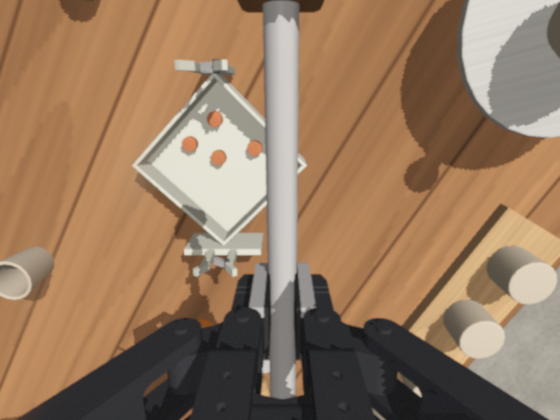

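The wrist view shows the rod straight in the grip. The tray is free to its left, with the narrow fork at (203,68), the broad fork at (223,255) and four buttons inside. Fork-to-fork measures 199.5 mm, against 200 expected. Next I check the rod's pitch in the hand, then fit it.

```bash
python3 - <<'E'
from h import *
z=np.load("w2.npz"); c=arm.calibration("wrist"); p=cloud(z["d"],z["T"],c)
M=R.from_quat(arm.read_orientation()).as_matrix(); q=(p-arm.read_eef_pos())@M   # tool coords
m=q[(z["d"]>0)&(abs(q[...,1])<12)&(q[...,2]<5)&(q[...,2]>-40)&(q[...,0]>25)&(q[...,0]<150)]
for a in range(25,140,15):
    s=m[(m[:,0]>=a)&(m[:,0]<a+15)]
    if len(s): print(a,len(s),"y",np.median(s[:,1]).round(1),"ztop",np.percentile(s[:,2],10).round(1),s[:,0].max().round(1))
th=119.8; C=np.array([591.2,246.7])
# preview ik of final tilted pose
print(arm.ik([C[0],C[1],290],Q(th,33)))
E
```

```text
25 1125 y -0.6 ztop -16.7 40.0
40 1234 y -0.6 ztop -16.7 55.0
55 1392 y -0.5 ztop -16.7 70.0
70 1555 y -0.5 ztop -16.7 85.0
85 1747 y -0.8 ztop -16.8 100.0
100 1528 y -0.4 ztop -16.7 108.4
[-0.00453196  0.61497693 -0.31304933  1.37284059 -0.38875202  1.34421309
  0.36439538]
```

```bash
python3 - <<'E'
from h import *
th=119.8; C=[591.2,246.7]; q=Q(th)
arm.move_ptp([*C,200],q); arm.move_straight([*C,120],rate=120)
f0=arm.read_wrist_force()
for z in (95,75,60,46):
    s=arm.move_straight([*C,z],rate=60,contact_N=18)
    print(z,s,np.round(arm.read_eef_pos(),1),np.round(np.array(arm.read_wrist_force())-f0,1),np.round(arm.read_moment(),2))
    if s: break
arm.hold(0.3)
print(arm.read_time())
im,d,T,c=cam("wrist")
b=cam("side")[0]; b=cv2.resize(b[200:370,100:330],(690,510)); cv2.imwrite("pics/s3.png",b); cv2.imwrite("pics/w3.png",im)
E
```

```text
95 False [591.1 246.6  94.7] [ 1.7 -0.5 -0.1] [-0.02  0.01 -0.02]
75 False [590.9 246.6  74.6] [ 0.6  1.  -0.6] [ 0.04 -0.   -0.05]
60 False [591.1 246.6  59.7] [ 0.5 -0.6 -3.3] [-0.02 -0.1  -0.05]
46 True [591.9 247.   47.1] [-2.  -0.5 11.2] [-0.22  0.5  -0.04]
9.85
```

View pics/s3.png

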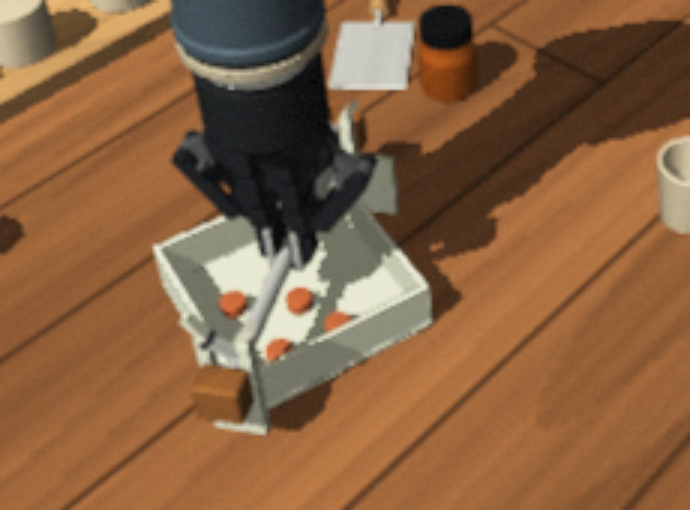

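The side view shows the rod in the narrow fork with its block outside the post at (222,395). Contact came at z 47.1, which is the seated height. I'll lift and check that the load comes onto the rod.

```bash
python3 - <<'E'
from h import *
th=119.8; C=[591.2,246.7]; q=Q(th)
arm.move_straight([*C,48],rate=20); arm.hold(0.3)
f=lambda: np.round(np.mean([arm.read_wrist_force() for _ in range(5)],0),1)
print(f())
arm.move_straight([*C,80],rate=40); arm.hold(.5); print(f(),np.round(arm.read_moment(),2))
arm.move_straight([*C,200],rate=80); arm.hold(.5); print(f(),np.round(arm.read_moment(),2),arm.read_finger_gap(),arm.read_time())
b=cam("side")[0]; b=cv2.resize(b[120:370,60:360],(720,600)); cv2.imwrite("pics/s4.png",b)
E
```

```text
[ 1.3  0.9 -2.1]
[-0.7 -0.5 -4.7] [ 0.05 -0.01 -0.03]
[-0.5  0.  -6.2] [ 0.05 -0.07  0.01] 9.757875564033045 14.1
```

View pics/s4.png

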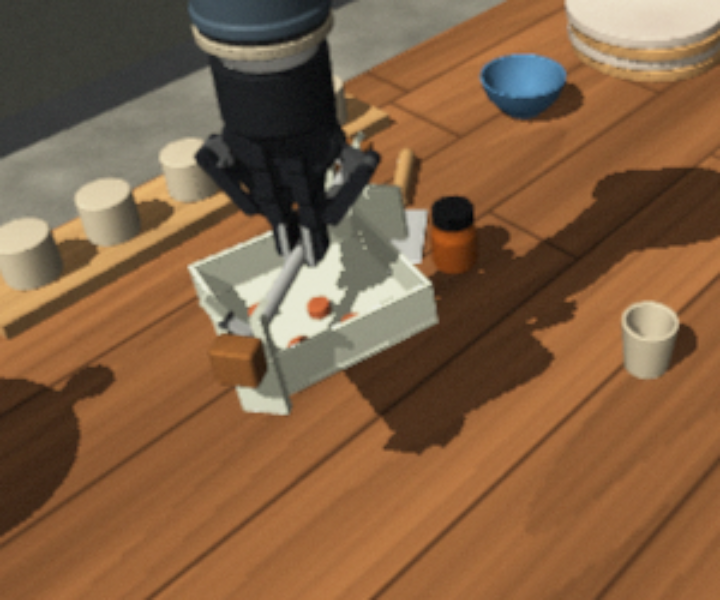

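The tray hangs level from the rod, clear of the bench, with the buttons inside. Next is the tilt.

```bash
python3 - <<'E'
from h import *
th=119.8; C=[591.2,246.7]
arm.move_straight([*C,240],rate=80)
for t in (8,16,24,33):
    arm.move_straight([*C,240+t/10],rate=1.2,frame=Q(th,t)) if 0 else arm.move_ptp([*C,240],Q(th,t))
    print(t,np.round(arm.read_eef_pos(),0),arm.read_time())
arm.hold(2)
print(arm.read_finger_gap(),np.round(arm.read_wrist_force(),1),arm.read_time(),abs(R.from_quat(Q(th,33)).inv()*R.from_quat(arm.read_orientation())).magnitude() if 0 else (R.from_quat(Q(th,33)).inv()*R.from_quat(arm.read_orientation())).magnitude())
for n in("side","scene"):
    im,d,T,c=cam(n); np.savez(n+"5.npz",im=im,d=d,T=T)
    p=cloud(d,T,c); hsv=cv2.cvtColor(im,cv2.COLOR_BGR2HSV)
    red=(((hsv[...,0]<9)|(hsv[...,0]>174))&(hsv[...,1]>140)&(hsv[...,2]>60)&(np.linalg.norm(p[...,:2]-C,axis=-1)<180)&(p[...,2]>60)).astype(np.uint8)
    k,l,st,ce=cv2.connectedComponentsWithStats(red)
    for i in range(1,k):
        if st[i,4]>8: print(n,ce[i].round(),st[i,4],np.median(p[l==i],0).round())
    b=im[80:330,60:360] if n=="side" else im[60:260,240:480]
    cv2.imwrite(f"pics/{n}5.png",cv2.resize(b,(720,600)))
E
```

```text
8 [592. 243. 239.] 15.075
16 [592. 244. 239.] 15.3417
24 [592. 245. 239.] 15.6
33 [591. 245. 238.] 15.8583
9.350320491073079 [-0.1  0.  -4.9] 17.8583 4.324522176984173e-05
```

View pics/side5.png

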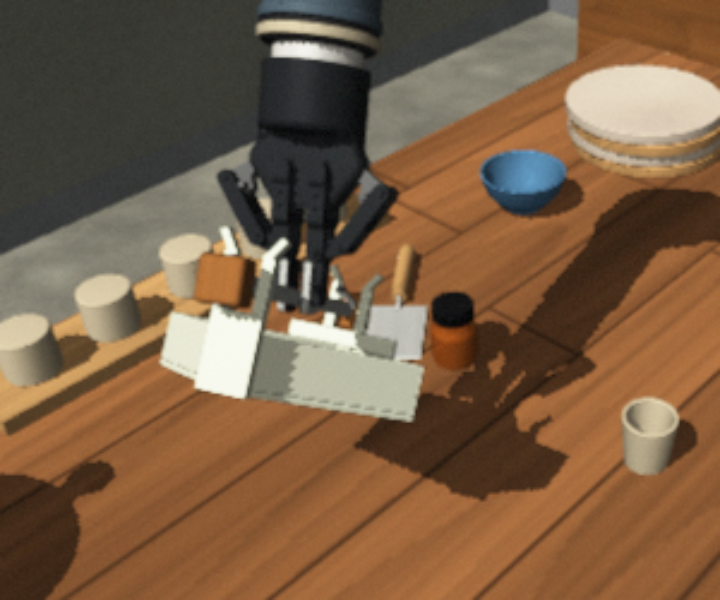

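View pics/scene5.png

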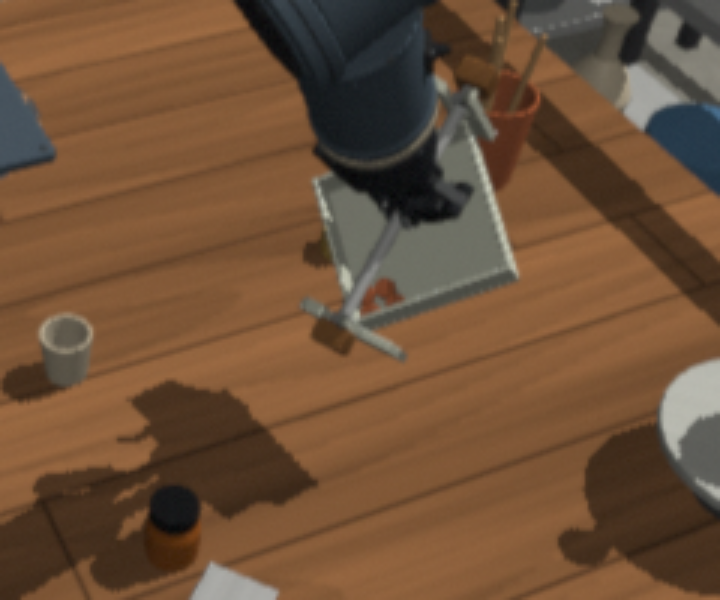

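The side view shows the tray tipped with the broad post down and clear of the bench. The scene view shows red buttons clustered in the broad corner at (380,297). I'll count them with the wrist camera and check that the tray is still.

```bash
python3 - <<'E'
from h import *
P=[]
for n in ("scene","wrist"):
  for i in range(2):
    im,d,T,c=cam(n); p=cloud(d,T,c); M=R.from_quat(arm.read_orientation()).as_matrix(); q=(p-arm.read_eef_pos())@M
    hsv=cv2.cvtColor(im,cv2.COLOR_BGR2HSV)
    reg=(d>0)&(abs(q[...,0])<115)&(abs(q[...,1])<115)&(q[...,2]>15)&(q[...,2]<75)
    red=reg&((hsv[...,0]<12)|(hsv[...,0]>174))&(hsv[...,1]>110)
    fl=reg&(hsv[...,1]<60)&(abs(q[...,0])<60)&(abs(q[...,1])<40)&(q[...,2]>40)
    A=p[fl]; A=A-A.mean(0); nn=np.linalg.svd(A,full_matrices=False)[2][2]
    print(n,"floor tilt",np.degrees(np.arccos(abs(nn[2]))).round(2),fl.sum(),"red px",red.sum())
    k,l,st,ce=cv2.connectedComponentsWithStats(red.astype(np.uint8))
    for j in range(1,k):
        if st[j,4]>6: print(ce[j].round(),st[j,4],q[l==j].min(0).round(),q[l==j].max(0).round())
    arm.hold(.3)
  cv2.imwrite("pics/w6.png",im)
E
```

```text
scene floor tilt 39.7 661 red px 79
[366. 158.] 78 [-77.  -8.  47.] [-43.  22.  59.]
scene floor tilt 39.86 670 red px 77
[366. 158.] 77 [-77.  -7.  47.] [-43.  22.  59.]
wrist floor tilt 39.96 16058 red px 0
wrist floor tilt 39.95 16065 red px 0
```

View pics/w6.png

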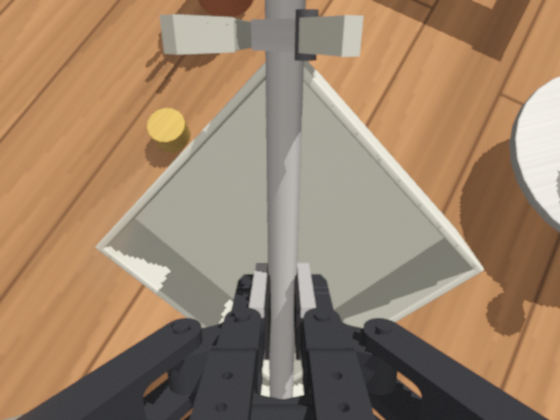

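```bash
python3 - <<'E'
from h import *
im,d,T,c=cam("wrist"); p=cloud(d,T,c); M=R.from_quat(arm.read_orientation()).as_matrix(); q=(p-arm.read_eef_pos())@M
hsv=cv2.cvtColor(im,cv2.COLOR_BGR2HSV)
fl=(d>0)&(q[...,0]>-20)&(q[...,0]<55)&(abs(q[...,1])<35)&(q[...,2]>35)&(q[...,2]<75)&(hsv[...,1]<60)
A=q[fl]; co=np.linalg.lstsq(np.c_[A[:,:2],np.ones(len(A))],A[:,2],rcond=None)[0]
print("slope x,y deg",np.degrees(np.arctan(co[:2])),"z0",co[2], "resid",np.std(A[:,2]-np.c_[A[:,:2],np.ones(len(A))]@co))
m=q[(d>0)&(abs(q[...,1])<12)&(q[...,2]<5)&(q[...,2]>-40)&(q[...,0]>25)&(q[...,0]<100)]
for a in (25,50,75): s=m[(m[:,0]>=a)&(m[:,0]<a+25)]; print(a,np.median(s[:,1]),np.percentile(s[:,2],10))
b=q[(d>0)&(q[...,0]>95)&(q[...,0]<112)&(abs(q[...,1])<45)&(q[...,2]<20)&(q[...,2]>-80)]; print("narrow fork y/z range",b.min(0),b.max(0),np.median(b,0))
E
```

```text
slope x,y deg [-8.02759771 -5.32567644] z0 54.75815111224269 resid 0.5917950740345523
25 -0.06488312836791016 -22.142753345185085
50 0.26636790601738203 -25.764943616156863
75 -0.9447128566444252 -36.922534132699276
narrow fork y/z range [ 95.00099218 -28.16754651 -59.58566006] [106.13849361  17.41746964 -10.71358741] [ 97.14436821  -3.34199629 -37.99895286]
```

The rod has pitched about 8° in the pads together with the tray, so the true tip is about 41° and stable. I'll ease the hand back by 8° to bring it near 33°, then re-check.

```bash
python3 - <<'E'
from h import *
p0=arm.read_eef_pos()
for t in (31,29,27,25): arm.move_ptp([591.2,246.7,240],Q(119.8,t))
arm.hold(1.5)
for i in range(2):
    im,d,T,c=cam("wrist"); p=cloud(d,T,c); M=R.from_quat(arm.read_orientation()).as_matrix(); q=(p-arm.read_eef_pos())@M
    hsv=cv2.cvtColor(im,cv2.COLOR_BGR2HSV)
    fl=(d>0)&(q[...,0]>-20)&(q[...,0]<55)&(abs(q[...,1])<35)&(q[...,2]>35)&(q[...,2]<75)&(hsv[...,1]<60)
    A=q[fl]; co=np.linalg.lstsq(np.c_[A[:,:2],np.ones(len(A))],A[:,2],rcond=None)[0]
    print("slope",np.degrees(np.arctan(co[:2])),co[2])
    m=q[(d>0)&(abs(q[...,1])<12)&(q[...,2]<5)&(q[...,2]>-40)&(q[...,0]>25)&(q[...,0]<80)]
    print([np.percentile(m[(m[:,0]>=a)&(m[:,0]<a+15)][:,2],10).round(1) for a in(25,40,55)])
    im,d,T,c=cam("scene"); p=cloud(d,T,c); q=(p-arm.read_eef_pos())@M; hsv=cv2.cvtColor(im,cv2.COLOR_BGR2HSV)
    red=(d>0)&(abs(q[...,0])<115)&(abs(q[...,1])<115)&(q[...,2]>15)&(q[...,2]<80)&((hsv[...,0]<12)|(hsv[...,0]>174))&(hsv[...,1]>110)
    print(red.sum(),q[red].min(0).round(),q[red].max(0).round()); arm.hold(.5)
b=cam("side")[0]
cv2.imwrite("pics/s7.png",np.hstack([cv2.resize(im[100:220,280:440],(400,300)),cv2.resize(b[80:330,60:360],(400,300))])); print(arm.read_time(),arm.read_finger_force())
E
```

```text
slope [-8.2082682 -5.4832704] 54.77655641918822
[np.float64(-21.1), np.float64(-23.3), np.float64(-25.6)]
69 [-76.  -8.  48.] [-42.  20.  61.]
slope [-8.23147118 -5.47361074] 54.81737115419016
[np.float64(-21.1), np.float64(-23.3), np.float64(-25.5)]
70 [-75.  -9.  47.] [-41.  20.  62.]
23.1583 58.766162395477295
```

View pics/s7.png

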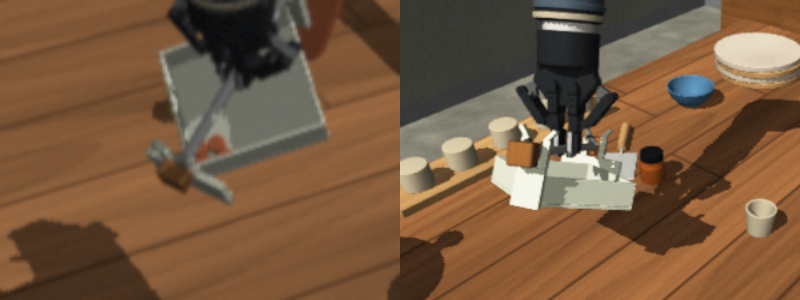

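The combined picture shows the tray tipped and still, with the button cluster at the broad post (210,150) and the bench items in place. Rod and floor slopes agree, so I'm handing it in.

```bash
python3 -c "
from workcell import arm
print(arm.close_job())"
```

```text
the job is handed in; nothing more can be done
None
```

I handed the job in at about 23 s, without seeing the verdict: the rod is fitted in both forks and the tray hangs still from it, broad corner down about 33°, with the visible buttons bunched there and no spill or moved bystander seen (I couldn't count all four buttons).

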